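# Measure the purple-capped vial in the bench gauge

### The job

Measure the purple-capped vial in the bench gauge: stand it upright on the bed, between the white spring pad and the open steel jaw. Then slide the jaw by its orange grip until it presses the vial against the pad and the pad gives way by a few millimetres, without forcing it, and let go so that the vial stays held upright between jaw and pad.

Things in the scene. Friction and masses are not known exactly. Their poses are not given: they have to be found in the camera images.
- purple_cap_vial: The part to measure: white round vial with a ribbed purple cap, standing loose on the worktop; 36 mm in diameter (straight up to 57 mm, then a shoulder; cap 28 mm), 88 mm tall, under 0.1 kg. Origin at the centre of its underside, z up. Not to be measured, 9 cm or more from it: a larger white bottle with a red cap, a white and green bottle, an amber vial with a white cap.
- gauge: Bench gauge, fixed: flat aluminium bed 96 (x) by 270 mm (y), top 10 mm above its underside, whose centre is the origin; z up, y the jaw's way. At the -y end a dark post (60 mm wide, top at z 52 mm) carries the white spring pad, 46 mm wide, z 12 to 50 mm; its face, looking to +y, is at x = 0, y = -85 mm. The pad's red pin leaves the post's back as it is pressed.
- jaw (a joint): Sliding jaw; value in m = gap from its steel face (46 mm wide, z 12 to 50 mm, at gauge y = -85 mm + value) to the pad's rest face; 0 to 0.115, starts 0.088 to 0.112, grows to +y. Blue carriage behind, top z 33 mm. Upright orange grip on it: 26 (x) by 22 mm (y), z 33 to 92 mm, centre at gauge x = 0, y = -10 mm + value. About 3 N friction; stays where left.
- pad (a joint): Spring pad: how far it is pressed in, towards the post (gauge -y), in m; 0 at rest, 0.010 at its stop. Spring of 0.7 N per mm with 0.7 N preload; when the jaw is let go, its friction keeps the pad pressed by up to about 3 mm.

How it is judged:
By the outcome, as a careful person would: the job done as asked, in the order asked, and still so for the second after the job is handed in, with the robot touching nothing.
It also fails if it takes over 45 s, if anything falls off the work surface, if the arm or the gripper's body presses on something with over 40 N, if the wrist force passes 120 N, or if a joint passes its speed limit or range.

### The arm

A 7-joint arm with a two-finger parallel gripper is mounted at the origin on a cart in front of the work surface, level with it; the furniture and walls round the work are solid. World frame = base frame: x ahead of the robot, y to its left, z up, the work surface at z = 0. Lengths are in mm, angles in rad, forces in N, time in s.
With the tool pointing down it reaches from about 400 to 750 mm from the base axis. Payload 19.5 kg.
Tool frame: the origin (TCP) lies between the finger pads; the fingertips stand r.finger_overhang ahead of it and the grasp point (between the pads) lies 8 mm behind it (r.finger_overhang is the distance from the TCP to the fingertips, in mm); z points along the fingers, y is the line along which they close (so a half turn about z gives the same grasp; the last joint's range is limited). The gripper opens to 85 mm and grips with 20 to 120 N. Pads are 22 mm wide; open, the fingers measure 114 mm over their backs; the gripper's body (76 mm by 85 mm) begins 54 mm behind the grasp point. The pads swing forward as they close: fully open they stand 13 mm farther back than shut.
Start: joints at [-1.375, 0.707, -0.028, 1.485, 0.022, 0.951, -0.075], TCP at [135.439, 558.796, 242.268] pointing down, gripper open.
Joint ranges: [-2.71, 2.71], [-0.32, 2.16], [-1.57, 1.52], [0, 2.45], [-1.46, 4.6], [0, 2.02], [-2.83, 2.83]. Speed limits (rad/s): [1.89, 1.89, 2.57, 2.57, 3.01, 3.01, 3.01].

### API

Orientations are given as a unit quaternion [w, x, y, z].
In Python, from rig import r gives the robot as it stands.
- The arm moves only by the tool servo_tool, never from a script. Its argument "commands" is one flat list of numbers, 5 for each row, row after row: the closure, from 0 (fully open) to 1 (shut), then the shift along the tool's x, y, z normalised to -1 to 1, where 1 is 0.2 m, then the turn about the tool's z normalised to -1 to 1, where 1 is 0.5 rad. In form: [claw, x, y, z, roll, claw, x, y, z, roll, ...]. A call has 1 to 5 rows; each row is the pose to reach, as a shift and turn from the pose commanded when the call began, along the tool's axes at that moment; what a row does not reach only later rows make up. A row lasts 1/10 s, in which the tool goes at most 50 mm and 8.59 degrees, less where a joint would pass 70% of its speed; a pose out of reach is approached as far as the arm can. A call with a number of a shift or a turn outside -1 to 1 is refused whole. A call with a gripper value outside its range is refused whole. The fingers move at their own pace and stop on an object; "newtons" is the grip in N (left out, the last holds). Time passes only in rows, so rows that repeat a pose let the fingers close. It gives the time, the measured TCP pose, the force, the opening and the grip force at its end, in the units of the state.
- r.get_obs(): the state, without advancing time (a new reading comes with each control period).
- r.grab_frame(name): name is "side" or "top"; returns a dict with "img" (420x560x3 uint8, red, green, blue), "mtx" (3x3 intrinsics, pixels), "camera_from_world" (4x4, takes a point from world to camera coordinates). Camera axes: x right, y up, looking along -z (the intrinsics and any distortion apply to the point x, -y, -z); pixel columns grow to the right and rows downward; lengths in mm; the calibration is good to about 2 mm. A picture is of the moment at which its call begins. There is no depth.
- r.job_done(): hands the job in; it is judged then, once.
The state is a dict: "t": time; "joint_positions": joint angles; "dq": joint speeds; "joint_efforts": joint torques, N m; "position": TCP position; "orientation": TCP orientation; "ft_force": force on the tool from outside, world axes, zero at the start; "moment": the same for the moment, N m; "width": finger opening in mm; "grip_force": force on a finger pad.
Only numpy, scipy, OpenCV 4.12 (cv2) and the standard library are available. Lean on these libraries where they do the work, as an engineer would, in place of code of your own. Each camera call takes 0.05 s, during which the arm holds its last target. There are 200 camera calls.

## Working session

There is one attempt and no reset: what is moved stays moved. The work goes in short steps, Python scripts to look and compute and a tool call to move; the robot and the scene stay as the last step left them, time stands still between calls to the robot, and variables do not carry over. Pictures are saved under pics/ and viewed, at most 12 in all, crops included, and the job is handed in when it is done.

Besides the shell and the picture viewer there is one more tool, called after "Call:" by a JSON object that holds its "name" and its "arguments". servo_tool: Moves the arm, as the interface text tells. Its arguments: {"type":"object","properties":{"commands":{"type":"array","items":{"type":"number"}},"newtons":{"type":"number"}},"required":["commands"]}

```bash
mkdir -p pics
python3 - <<'E'
from rig import r
import cv2,numpy as np
for n in("side","top"):
    f=r.grab_frame(n); cv2.imwrite(f"pics/{n}0.png",f["img"][:,:,::-1]); np.savez(f"{n}0.npz",**{k:np.asarray(v) for k,v in f.items()})
    print(n,f["mtx"],f["camera_from_world"],[k for k in f])
print(r.get_obs(),r.finger_overhang)
E
```

```text
side [[380.22745709   0.         281.9266134 ]
 [  0.         380.22745709 215.43056071]
 [  0.           0.           1.        ]] [[-9.93078210e-01 -1.16584325e-01 -1.42745879e-02  5.18331783e+02]
 [ 4.13674920e-02 -4.60913562e-01  8.86480354e-01 -3.06081228e+01]
 [-1.09929065e-01  8.79753820e-01  4.62546017e-01 -8.66017513e+02]
 [ 0.00000000e+00  0.00000000e+00  0.00000000e+00  1.00000000e+00]] ['img', 'mtx', 'camera_from_world']
top [[464.34129486   0.         281.99157335]
 [  0.         464.34129486 209.17709937]
 [  0.           0.           1.        ]] [[-2.86353787e-03 -9.99855706e-01 -1.67441868e-02  9.18583405e+01]
 [ 9.98200826e-01 -3.86082823e-03  5.98348120e-02 -5.04043539e+02]
 [-5.98908246e-02 -1.65427219e-02  9.98067847e-01 -9.22443504e+02]
 [ 0.00000000e+00  0.00000000e+00  0.00000000e+00  1.00000000e+00]] ['img', 'mtx', 'camera_from_world']
{'t': 0.1, 'joint_positions': array([-1.37468684,  0.70704062, -0.02763268,  1.48493218,  0.02200823,
        0.95091197, -0.0754935 ]), 'dq': array([ 1.23706337e-03, -9.23870025e-04,  7.67247718e-05, -2.00690420e-03,
        9.59372142e-04,  5.08297194e-04,  1.36199333e-03]), 'joint_efforts': array([ 9.55812320e-04, -8.84297991e+01,  1.23601042e+00, -2.36451066e+01,
        1.69239898e-02,  5.08409968e-03, -1.65325656e-05]), 'position': array([135.39679834, 558.60331513, 241.87887867]), 'orientation': array([-4.54829564e-05,  1.18613758e-01,  9.92940346e-01, -4.92651159e-04]), 'ft_force': array([ 0.15849066, -0.73414814,  0.46012631]), 'moment': array([ 0.02327182, -0.01756086, -0.05302494]), 'grip_force': 0.0, 'width': 85.58268403466091} 11.0
```

View pics/side0.png

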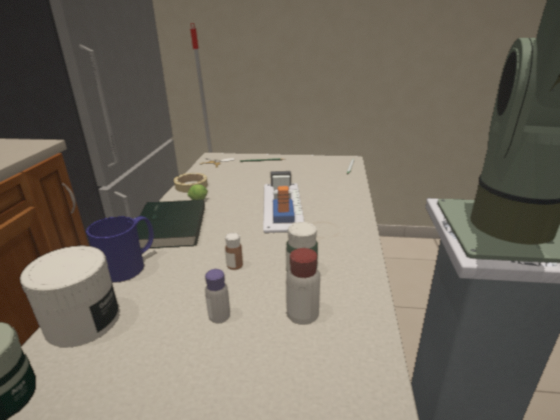

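View pics/top0.png

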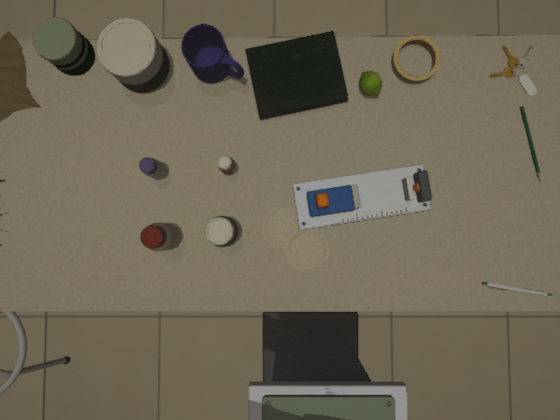

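The side view shows the purple vial at (217,295), with the gauge behind it at (283,205). In the top view the purple cap is at (149,166) and the gauge bed spans (294–430, 166–229), with the orange grip at (322,201) and the post and pad at the right end (420,187).

```bash
cat > h.py <<'E'
import cv2,numpy as np
def load(n,new=False):
    if new:
        from rig import r
        return r.grab_frame(n)
    return dict(np.load(n+"0.npz"))
def ray(f,uv):
    M=f["camera_from_world"];K=f["mtx"];R=M[:3,:3];t=M[:3,3]
    d=np.linalg.inv(K)@[uv[0],uv[1],1]; d=R.T@(d*[1,-1,-1]); return -R.T@t,d
def onz(f,uv,z):
    c,d=ray(f,uv); return c+d*(z-c[2])/d[2]
def proj(f,p):
    q=f["camera_from_world"][:3,:3]@p+f["camera_from_world"][:3,3]; q=f["mtx"]@(q*[1,-1,-1]); return q[:2]/q[2]
def blobs(f,lo,hi,amin=15):
    m=cv2.inRange(cv2.cvtColor(f["img"],cv2.COLOR_RGB2HSV),np.array(lo),np.array(hi))
    n,_,s,c=cv2.connectedComponentsWithStats(m)
    return m,[(s[i].tolist(),c[i].round(1).tolist()) for i in range(1,n) if s[i][4]>=amin]
E
python3 - <<'E'
from h import *
t=load("top");s=load("side")
m,b=blobs(t,(115,50,40),(155,255,255));print("purple top",b)
m,b=blobs(s,(115,50,30),(155,255,255));print("purple side",b)
m,b=blobs(t,(5,150,120),(18,255,255));print("orange top",b)
m,b=blobs(s,(3,150,80),(18,255,255));print("orange side",b)
m,b=blobs(t,(105,130,50),(120,255,255));print("blue",b)
g=cv2.cvtColor(t["img"],cv2.COLOR_RGB2HSV)
c=t["img"][155:240,280:445]; cv2.imwrite("pics/g.png",cv2.resize(c[:,:,::-1],None,fx=4.8,fy=4.8,interpolation=cv2.INTER_CUBIC))
E
```

```text
purple top [([182, 24, 61, 54, 949], [213.3, 56.3]), ([140, 158, 14, 15, 158], [146.6, 164.5])]
purple side [([86, 216, 67, 65, 2666], [119.3, 243.9]), ([206, 270, 17, 11, 141], [214.3, 274.9])]
orange top [([317, 194, 11, 13, 125], [322.1, 199.8])]
orange side [([192, 34, 5, 10, 15], [194.0, 38.6]), ([0, 154, 61, 81, 740], [22.1, 197.4]), ([279, 187, 9, 4, 33], [282.6, 188.5]), ([56, 205, 8, 13, 40], [60.2, 210.3]), ([36, 210, 17, 41, 188], [44.5, 227.9]), ([22, 218, 8, 9, 28], [25.9, 222.6]), ([60, 224, 14, 22, 121], [67.0, 236.7]), ([50, 229, 8, 15, 33], [54.2, 235.6]), ([78, 229, 8, 15, 56], [81.8, 236.6])]
blue [([308, 186, 45, 30, 769], [332.5, 200.3])]
```

View pics/g.png

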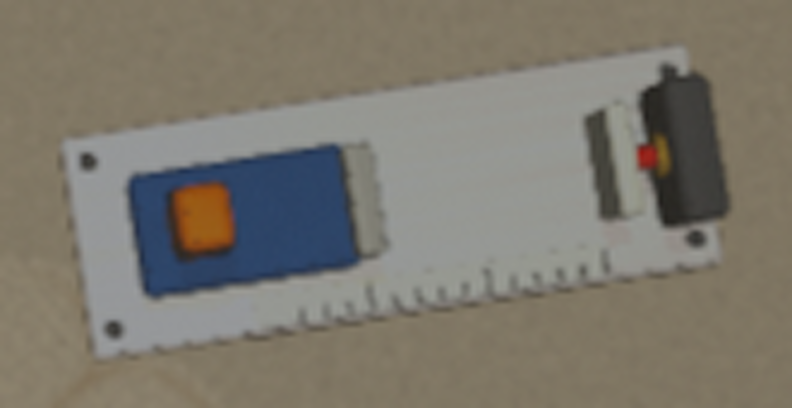

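The crop shows the bed corners at (65,140), (687,46), (718,264) and (97,358) in crop pixels (4.8x, offset 280,155). The jaw face is at the right edge of the grey block, about (382,195), and the pad face is at about (600,165).

Run:
```python
from h import *
t=load("top");s=load("side")
C=np.array([(65,140),(687,46),(718,264),(97,358)])/4.8+[280,155]-0.4
P=np.array([onz(t,c,10) for c in C])[:,:2];print(P.round(1))
e=[np.linalg.norm(P[i]-P[(i+1)%4]) for i in range(4)];print("sizes",np.round(e,1))
o=P.mean(0); y=(P[0]+P[3]-P[1]-P[2]);y/=np.linalg.norm(y);x=np.array([y[1],-y[0]])
print("origin",o,"yaw",np.degrees(np.arctan2(x[1],x[0])))
def G(p):return np.array([(p[:2]-o)@x,(p[:2]-o)@y]).round(1)
print("grip",G(onz(t,np.array([206,217])/4.8+[279.6,154.6],92)), onz(t,np.array([206,217])/4.8+[279.6,154.6],92))
for q in[(372,142),(386,250)]: print("jaw face top",G(onz(t,np.array(q)/4.8+[279.6,154.6],50)))
for q in[(607,103),(625,217),(585,115),(602,218)]: print("pad z50",G(onz(t,np.array(q)/4.8+[279.6,154.6],50)))
print("jaw screw",[G(onz(t,np.array(q)/4.8+[279.6,154.6],10)) for q in[(88,160),(113,329),(697,238)]])
print("vial top z88",onz(t,(147,165),88).round(1), "mask ext",onz(t,(140,165),88).round(1),onz(t,(156,165),80).round(1))
a,b=[np.hstack([cv2.resize(s["img"][255:330,185:255],None,fx=5,fy=5,interpolation=2),cv2.resize(t["img"][135:210,115:185],None,fx=5,fy=5,interpolation=2)])]*2
cv2.imwrite("pics/v.png",a[:,:,::-1])
```

```text
[[ 556.5   67.4]
 [ 595.3 -196.4]
 [ 502.7 -207.5]
 [ 463.9   54.3]]
sizes [266.6  93.3 264.6  93.5]
origin [529.617937   -70.56569709] yaw 8.393656219001867
grip [-0.3 85.1] [516.90952997  13.62618047  92.        ]
jaw face top [22.7 10.5]
jaw face top [-21.6  11.9]
pad z50 [ 24. -86.]
pad z50 [-22.8 -85.5]
pad z50 [ 20.6 -76.4]
pad z50 [-21.8 -76.3]
jaw screw [array([ 36.8, 124.2]), array([-35.7, 124.5]), array([ -34.5, -124.6])]
vial top z88 [584.4 343.2  88. ] mask ext [584.5 356.5  88. ] [585.6 328.5  80. ]
```

View pics/v.png

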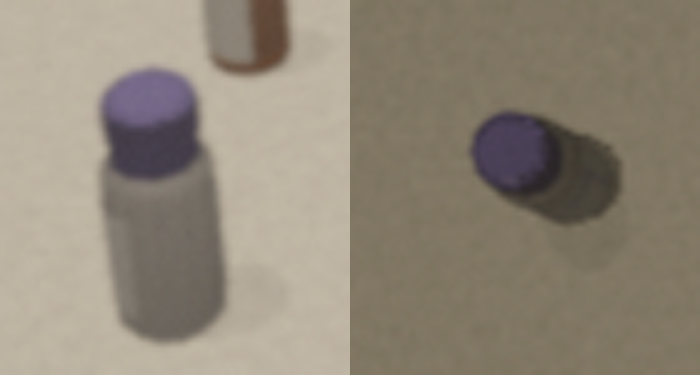

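```bash
cat >> h.py <<'E'
from scipy.spatial.transform import Rotation as Ro
GO=np.array([529.6,-70.6]);GA=np.radians(8.4)
def g2w(x,y): c,s=np.cos(GA),np.sin(GA); return GO+[c*x-s*y,s*x+c*y]
def go(p,yaw=GA):
    from rig import r
    o=r.get_obs();q=o["orientation"];R=Ro.from_quat([q[1],q[2],q[3],q[0]]).as_matrix()
    d=R.T@(np.asarray(p)-o["position"]); a=np.arctan2(R[1,1],R[0,1])-yaw; a=(a+np.pi/2)%np.pi-np.pi/2
    print("pos",o["position"].round(1),"shift/200",(d/200).round(3),"roll/.5",round(a/.5,3),"F",o["ft_force"].round(1),"w",round(o["width"],1),"t",o["t"])
E
python3 - <<'E'
from h import *
t=load("top");s=load("side")
print(proj(s,np.array([584,343,88])),"expect 215,274.0")
a,da=ray(t,(147,165));b,db=ray(s,(215,274))
k=np.linalg.lstsq(np.c_[da,-db],b-a,rcond=None)[0];print(a+da*k[0],b+db*k[1])
print("base front side", proj(s,np.array([584,343,0])), "seen x",185+172/5)
go([584,343,150])
E
```

```text
[215.37833652 271.40963911] expect 215,274.0
[585.04086646 344.42784687  84.12210675] [584.61519358 344.34727014  84.02995701]
base front side [220.44852337 314.98130464] seen x 219.4
pos [135.4 558.6 241.9] shift/200 [-2.434 -0.519  0.46 ] roll/.5 2.373 F [ 0.2 -0.7  0.5] w 85.6 t 0.1
```

Call:
{"name": "servo_tool", "arguments": {"commands": [0,-1,-0.2,0,1,0,-1,-0.2,0,1,0,-1,-0.2,0,1,0,-1,-0.2,0,1,0,-1,-0.2,0,1], "newtons": 30}}

```text
t: 0.6
position: [326.1, 469.1, 242.1]
orientation: [0.002, 0.365, 0.931, -0.001]
ft_force: [-0.8, 0.0, 0.6]
width: 85.3
grip_force: 0.0
```

```bash
python3 -c "
from h import *
go([584.5,343.5,150])"
```

```text
pos [326.1 469.1 242.1] shift/200 [-1.373  0.417  0.465] roll/.5 1.354 F [-0.8  0.   0.6] w 85.3 t 0.6
```

Call:
{"name": "servo_tool", "arguments": {"commands": [0,-1,0.3,0,1,0,-1,0.3,0,1,0,-1,0.3,0,1,0,-1,0.3,0,1,0,-1,0.3,0,1]}}

```text
t: 1.1
position: [513.2, 378.4, 241.6]
orientation: [0.001, 0.583, 0.812, -0.001]
ft_force: [-1.1, 0.8, -0.0]
width: 85.5
grip_force: 0.0
```

```bash
python3 -c "
from h import *
go([584.5,343.5,150])"
```

```text
pos [513.2 378.4 241.6] shift/200 [-0.278  0.282  0.459] roll/.5 0.357 F [-1.1  0.8 -0. ] w 85.5 t 1.1
```

Call:
{"name": "servo_tool", "arguments": {"commands": [0,-0.278,0.282,0.2,0.357,0,-0.278,0.282,0.46,0.357,0,-0.278,0.282,0.46,0.357,0,-0.278,0.282,0.46,0.357,0,-0.278,0.282,0.46,0.357]}}

```text
t: 1.6
position: [579.8, 349.2, 151.0]
orientation: [-0.0, 0.65, 0.76, 0.0]
ft_force: [0.0, -0.0, 0.9]
width: 85.5
grip_force: 0.0
```

```bash
python3 -c "
from h import *
go([584.5,343.5,40])
f=[load(n,True)['img'] for n in('side','top')]
a=np.hstack([cv2.resize(f[0][190:340,150:290],(373,400)),cv2.resize(f[1][90:240,80:220],(373,400))])
cv2.imwrite('pics/a.png',a[:,:,::-1])"
```

```text
pos [579.8 349.2 151. ] shift/200 [-0.032  0.019  0.555] roll/.5 0.017 F [ 0.  -0.   0.9] w 85.5 t 1.6
```

View pics/a.png

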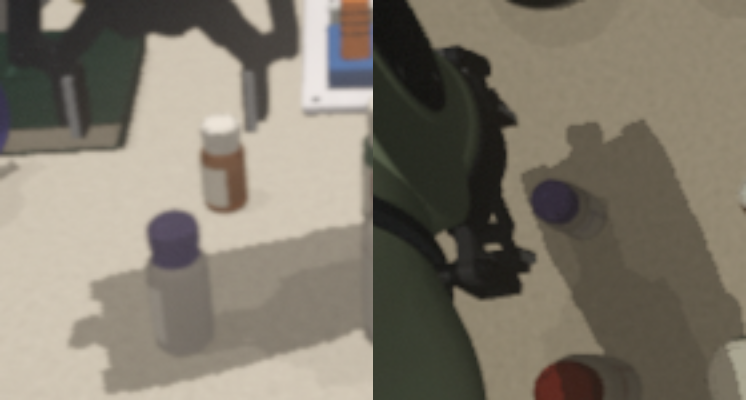

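The side crop shows the fingertips at (75,130) and (250,125), above and beyond the vial. In the top crop the fingers are at about (505,180), left of the cap at (555,200). I'll check whether parallax accounts for that offset.

```bash
python3 -c "
from h import *
for n,o,k in(('side',(150,190),0),('top',(80,90),373)):
  f=load(n)
  for s in(-46,0,46):
    p=np.array([579.8+s*.989,349.2+s*.146,151]); print(n,s,((proj(f,p)-o)*2.667+[k,0]).round(0))
"
```

```text
side -46 [252. 127.]
side 0 [168. 130.]
side 46 [ 83. 132.]
top -46 [522. 261.]
top 0 [513. 192.]
top 46 [504. 124.]
```

Parallax accounts for it, so I'm descending.

Call:
{"name": "servo_tool", "arguments": {"commands": [0,-0.032,0.019,0,0.017,0,-0.032,0.019,0.15,0.017,0,-0.032,0.019,0.3,0.017,0,-0.032,0.019,0.45,0.017,0,-0.032,0.019,0.555,0.017]}}

```text
t: 2.2
position: [584.8, 342.7, 38.4]
orientation: [0.0, 0.654, 0.757, -0.0]
ft_force: [-1.2, 0.9, 0.2]
width: 85.3
grip_force: 0.0
```

Call:
{"name": "servo_tool", "arguments": {"commands": [0,0,0,0,0,0,0,0,0,0]}}

```text
t: 2.4
position: [585.5, 343.0, 40.7]
orientation: [0.0, 0.654, 0.757, 0.001]
ft_force: [-0.1, 0.7, 1.2]
width: 85.2
grip_force: 0.0
```

```bash
python3 -c "
from h import *
go([584.5,343.5,40])"
```

```text
pos [585.5 343.   40.7] shift/200 [ 0.003 -0.004  0.003] roll/.5 -0.001 F [-0.1  0.7  1.2] w 85.2 t 2.4
```

Call:
{"name": "servo_tool", "arguments": {"commands": [0.4,0,0,0,0,0.5,0,0,0,0,0.6,0,0,0,0,0.7,0,0,0,0,0.8,0,0,0,0], "newtons": 30}}

```text
t: 2.9
position: [585.2, 342.9, 40.0]
orientation: [0.0, 0.654, 0.757, 0.0]
ft_force: [-1.3, -0.5, 6.4]
width: 34.8
grip_force: 29.4
```

Call:
{"name": "servo_tool", "arguments": {"commands": [1,0,0,0,0,1,0,0,0,0,1,0,0,0,0,1,0,0,0,0]}}

```text
t: 3.3
position: [585.2, 343.0, 40.0]
orientation: [0.0, 0.654, 0.757, 0.0]
ft_force: [-0.1, -0.6, 7.1]
width: 35.0
grip_force: 29.4
```

Call:
{"name": "servo_tool", "arguments": {"commands": [1,0,0,-0.1,0,1,0,0,-0.3,0,1,0,0,-0.5,0,1,0,0,-0.7,0,1,0,0,-0.8,0]}}

```text
t: 3.8
position: [585.7, 343.1, 203.1]
orientation: [0.001, 0.654, 0.757, 0.002]
ft_force: [-0.5, 0.5, -1.1]
width: 35.3
grip_force: 30.2
```

```bash
python3 -c "
from h import *
print(g2w(0,-62))
go([*g2w(0,-62),120])
f=load('side',True)['img']
cv2.imwrite('pics/b.png',cv2.resize(f[60:340,120:400],(560,560))[:,:,::-1])"
```

```text
[ 538.65714777 -131.93488464]
pos [585.7 343.1 203.1] shift/200 [-2.316 -0.579  0.411] roll/.5 -0.001 F [-0.5  0.5 -1.1] w 35.3 t 3.8
```

View pics/b.png

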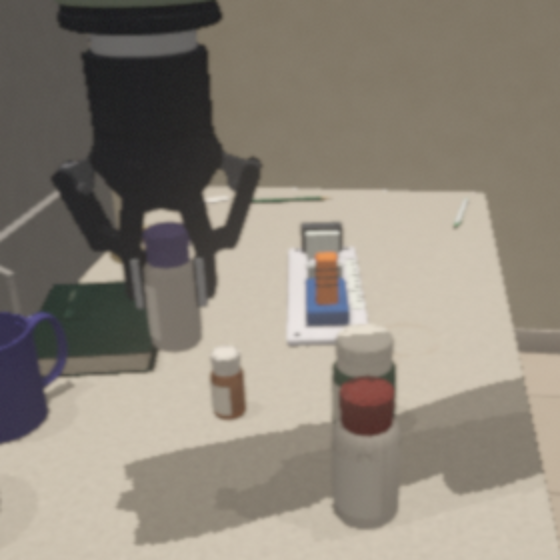

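The vial is held upright between the fingers at crop pixel (170,290) and is clear of the other bottles. Next I carry it to the gauge.

Call:
{"name": "servo_tool", "arguments": {"commands": [1,-0.1,-0.03,0,0,1,-0.3,-0.08,0,0,1,-0.5,-0.13,0,0,1,-0.75,-0.19,0,0,1,-1,-0.25,0,0]}}

```text
t: 4.35
position: [564.2, 138.9, 199.4]
orientation: [0.0, 0.653, 0.757, -0.0]
ft_force: [1.8, -0.7, -1.4]
width: 34.8
grip_force: 30.2
```

Call:
{"name": "servo_tool", "arguments": {"commands": [1,-0.25,-0.06,0,0,1,-0.5,-0.13,0,0,1,-0.75,-0.19,0,0,1,-0.95,-0.24,0,0,1,-1,-0.25,0,0]}}

```text
t: 4.85
position: [543.5, -70.2, 199.6]
orientation: [0.001, 0.656, 0.755, -0.001]
ft_force: [0.3, 0.9, -0.0]
width: 34.9
grip_force: 30.2
```

```bash
python3 -c "
from h import *
go([*g2w(0,-62),120])"
```

```text
pos [543.5 -70.2 199.6] shift/200 [-0.301 -0.067  0.399] roll/.5 -0.013 F [ 0.3  0.9 -0. ] w 34.9 t 4.85
```

Call:
{"name": "servo_tool", "arguments": {"commands": [1,-0.15,-0.034,0.05,-0.013,1,-0.3,-0.067,0.2,-0.013,1,-0.3,-0.067,0.4,-0.013,1,-0.3,-0.067,0.5,-0.013,1,-0.3,-0.067,0.5,-0.013]}}

```text
t: 5.35
position: [538.8, -125.5, 97.1]
orientation: [-0.002, 0.651, 0.759, -0.001]
ft_force: [0.6, 1.1, -0.4]
width: 35.0
grip_force: 30.2
```

```bash
python3 -c "
from h import *
go([*g2w(0,-62),50])
s,t=load('side',True),load('top',True)
a=np.hstack([cv2.resize(s['img'][120:240,230:340],None,fx=3.6,fy=4),cv2.resize(t['img'][140:260,280:460],(396,480)[0:2]) if 0 else cv2.resize(t['img'][140:260,285:395+50],(396,480))])
cv2.imwrite('pics/c.png',a[:,:,::-1])
print([ (proj(s,np.array([*g2w(a,b),c]))-[230,120])*[3.6,4] for a,b,c in((0,-62,60),(23,-85,50),(-23,-85,50))])"
```

```text
pos [ 538.8 -125.5   97.1] shift/200 [-0.032 -0.005  0.236] roll/.5 0.012 F [ 0.6  1.1 -0.4] w 35.0 t 5.35
[array([184.13776018, 223.14986155]), array([153.17962806, 225.21020867]), array([213.7774515 , 223.56900926])]
```

View pics/c.png

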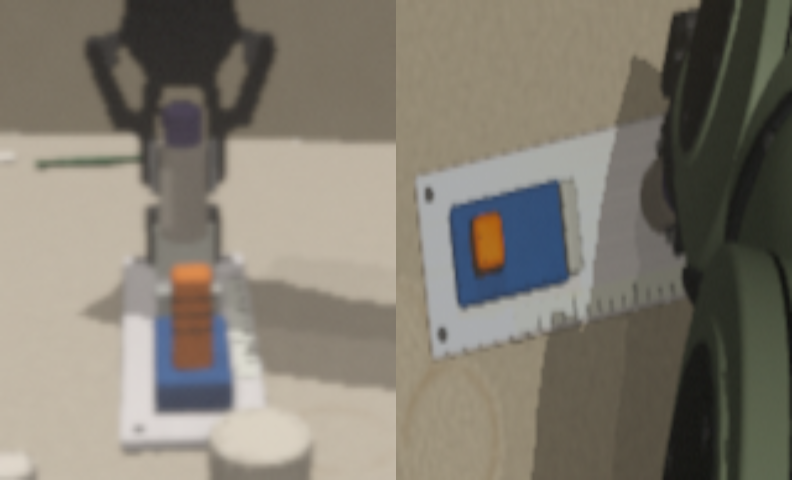

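The vial is centred in front of the pad: side crop column 183, against a pad centre of 184. I'm lowering it.

Call:
{"name": "servo_tool", "arguments": {"commands": [1,-0.015,-0.005,0.05,0,1,-0.03,-0.005,0.12,0,1,-0.03,-0.005,0.17,0,1,-0.03,-0.005,0.2,0,1,-0.03,-0.005,0.2,0]}}

```text
t: 5.95
position: [539.5, -131.9, 58.4]
orientation: [-0.001, 0.651, 0.759, -0.0]
ft_force: [-0.6, -0.1, -0.9]
width: 35.2
grip_force: 30.2
```

Call:
{"name": "servo_tool", "arguments": {"commands": [1,0,0,0.01,0,1,0,0,0.02,0,1,0,0,0.02,0]}}

```text
t: 6.25
position: [539.9, -132.0, 55.3]
orientation: [0.0, 0.651, 0.759, -0.0]
ft_force: [0.3, -0.2, -0.2]
width: 35.3
grip_force: 30.2
```

```bash
python3 -c "
from h import *
go([*g2w(0,-62),50])"
```

```text
pos [ 539.9 -132.    55.3] shift/200 [ 0.001 -0.006  0.027] roll/.5 0.012 F [ 0.3 -0.2 -0.2] w 35.3 t 6.25
```

Call:
{"name": "servo_tool", "arguments": {"commands": [1,0,-0.005,0.01,0.012,1,0,-0.005,0.015,0.012,1,0,-0.005,0.02,0.012,1,0,-0.005,0.02,0.012]}}

```text
t: 6.65
position: [538.8, -132.2, 51.2]
orientation: [-0.0, 0.653, 0.757, -0.0]
ft_force: [-0.1, 0.2, -0.8]
width: 35.0
grip_force: 30.2
```

Call:
{"name": "servo_tool", "arguments": {"commands": [1,0,0,0.005,0,1,0,0,0.005,0]}}

```text
t: 6.85
position: [538.8, -132.2, 50.3]
orientation: [-0.0, 0.653, 0.757, -0.0]
ft_force: [-1.3, 0.7, -0.1]
width: 35.3
grip_force: 30.2
```

Call:
{"name": "servo_tool", "arguments": {"commands": [1,0,0,0.004,0,1,0,0,0.004,0]}}

```text
t: 7.05
position: [539.0, -132.2, 49.9]
orientation: [0.0, 0.653, 0.757, 0.0]
ft_force: [-2.3, 0.6, 8.9]
width: 34.7
grip_force: 31.0
```

Call:
{"name": "servo_tool", "arguments": {"commands": [1,0,0,0.004,0,1,0,0,0.004,0]}}

```text
t: 7.25
position: [539.1, -132.3, 49.8]
orientation: [0.0, 0.653, 0.757, 0.0]
ft_force: [-4.5, 2.3, 23.1]
width: 35.1
grip_force: 32.6
```

Call:
{"name": "servo_tool", "arguments": {"commands": [1,0,0,-0.005,0,1,0,0,-0.005,0]}}

```text
t: 7.45
position: [539.0, -132.2, 49.9]
orientation: [0.0, 0.653, 0.757, 0.0]
ft_force: [0.6, 0.4, 6.3]
width: 34.9
grip_force: 30.9
```

Call:
{"name": "servo_tool", "arguments": {"commands": [0.5,0,0,0,0,0.4,0,0,0,0,0.3,0,0,0,0,0.1,0,0,0,0,0,0,0,0,0]}}

```text
t: 7.95
position: [538.8, -132.2, 49.7]
orientation: [-0.0, 0.653, 0.757, -0.0]
ft_force: [0.4, 0.2, -0.7]
width: 84.5
grip_force: 0.0
```

Call:
{"name": "servo_tool", "arguments": {"commands": [0,0,0,0,0,0,0,0,-0.1,0,0,0,0,-0.3,0,0,0,0,-0.5,0,0,0,0,-0.6,0]}}

```text
t: 8.45
position: [539.4, -132.4, 172.7]
orientation: [0.001, 0.654, 0.757, 0.001]
ft_force: [-0.2, 0.7, -1.7]
width: 85.6
grip_force: 0.0
```

```bash
python3 -c "
from h import *
print(g2w(0,85));go([*g2w(0,85),170])"
```

```text
[517.18294257  13.4881483 ]
pos [ 539.4 -132.4  172.7] shift/200 [ 0.738 -0.004  0.013] roll/.5 -0.001 F [-0.2  0.7 -1.7] w 85.6 t 8.45
```

Call:
{"name": "servo_tool", "arguments": {"commands": [0,0.2,0,0,0,0,0.4,0,0,0,0,0.6,0,0,0,0,0.738,-0.004,0.01,0,0,0.738,-0.004,0.01,0]}}

```text
t: 8.95
position: [515.9, 17.6, 167.6]
orientation: [-0.001, 0.652, 0.759, 0.0]
ft_force: [0.7, -0.8, 0.5]
width: 85.4
grip_force: 0.0
```

```bash
python3 -c "
from h import *
go([*g2w(0,85),78])
s,t=load('side',True),load('top',True)
a=np.hstack([cv2.resize(s['img'][120:240,230:340],None,fx=3.6,fy=4),cv2.resize(t['img'][140:260,335:445],(396,480))])
cv2.imwrite('pics/d.png',a[:,:,::-1])
m,b=blobs(t,(115,50,40),(155,255,255),40);print(b)
for z in b:
  if z[1][0]>330: print(onz(t,z[1],98)[:2]-g2w(0,-62))
"
```

```text
pos [515.9  17.6 167.6] shift/200 [-0.022  0.003  0.448] roll/.5 0.01 F [ 0.7 -0.8  0.5] w 85.4 t 8.95
[([182, 24, 61, 59, 2101], [208.6, 52.9])]
```

View pics/d.png

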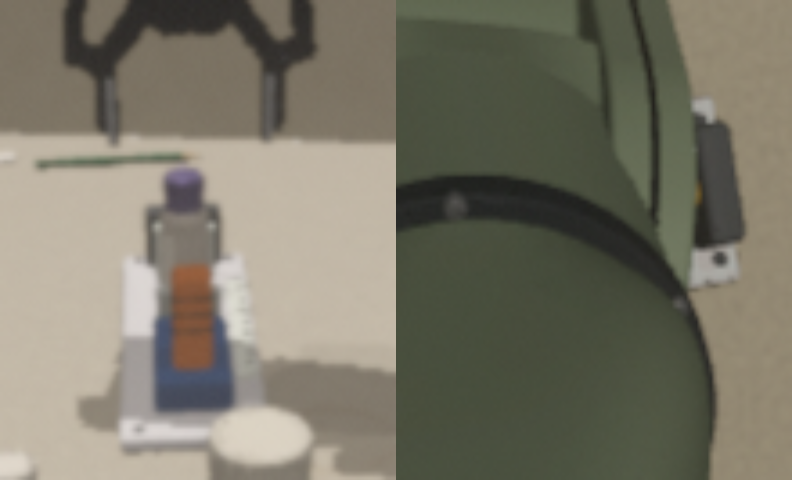

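The vial stands upright on the bed in front of the pad (side crop, cap at (184,190)), and the fingers are above the orange grip. I'm lowering and gripping it.

Call:
{"name": "servo_tool", "arguments": {"commands": [0,-0.022,0.003,0.05,0.01,0,-0.022,0.003,0.2,0.01,0,-0.022,0.003,0.35,0.01,0,-0.022,0.003,0.45,0.01,0,-0.022,0.003,0.5,0.01]}}

```text
t: 9.55
position: [517.2, 7.9, 65.7]
orientation: [-0.001, 0.656, 0.755, -0.001]
ft_force: [0.2, -0.3, 0.9]
width: 85.5
grip_force: 0.0
```

Call:
{"name": "servo_tool", "arguments": {"commands": [0.3,0,0,0,0,0.5,0,0,0,0,0.6,0,0,0,0], "newtons": 25}}

```text
t: 9.85
position: [518.2, 9.2, 68.6]
orientation: [0.001, 0.655, 0.755, 0.0]
ft_force: [0.3, 0.9, -0.5]
width: 43.8
grip_force: 0.0
```

```bash
python3 -c "
from h import *
go([*g2w(0,85),68])"
```

```text
pos [518.2   9.2  68.6] shift/200 [ 0.022 -0.002  0.003] roll/.5 -0.011 F [ 0.3  0.9 -0.5] w 43.8 t 9.85
```

Call:
{"name": "servo_tool", "arguments": {"commands": [0.6,0.022,-0.002,0,-0.011,0.6,0.022,-0.002,0,-0.011,0.8,0.022,-0.002,0,-0.011,1,0.022,-0.002,0,-0.011,1,0.022,-0.002,0,-0.011]}}

```text
t: 10.35
position: [516.9, 14.0, 68.1]
orientation: [0.0, 0.653, 0.757, 0.0]
ft_force: [-1.4, 3.0, 6.9]
width: 25.8
grip_force: 28.2
```

Call:
{"name": "servo_tool", "arguments": {"commands": [1,0,0,0,0,1,0,0,0,0]}}

```text
t: 10.55
position: [516.9, 14.1, 68.1]
orientation: [0.0, 0.653, 0.757, 0.0]
ft_force: [-1.5, 2.8, 6.7]
width: 25.9
grip_force: 28.2
```

```bash
python3 -c "
from h import *
go([*g2w(0,40),68])"
```

```text
pos [516.9  14.1  68.1] shift/200 [-0.228  0.001  0.   ] roll/.5 0.002 F [-1.5  2.8  6.7] w 25.9 t 10.55
```

Call:
{"name": "servo_tool", "arguments": {"commands": [1,-0.04,0,0,0,1,-0.09,0,0,0,1,-0.14,0,0,0,1,-0.18,0,0,0,1,-0.2,0,0,0]}}

```text
t: 11.05
position: [522.9, -26.2, 68.1]
orientation: [0.0, 0.653, 0.757, 0.0]
ft_force: [-0.3, 3.5, 6.1]
width: 25.5
grip_force: 28.1
```

Call:
{"name": "servo_tool", "arguments": {"commands": [1,-0.01,0,0,0,1,-0.02,0,0,0,1,-0.03,0,0,0,1,-0.04,0,0,0,1,-0.05,0,0,0]}}

```text
t: 11.55
position: [524.3, -35.4, 68.1]
orientation: [0.0, 0.653, 0.757, 0.0]
ft_force: [0.4, 2.9, 5.3]
width: 25.2
grip_force: 28.1
```

Call:
{"name": "servo_tool", "arguments": {"commands": [1,-0.005,0,0,0,1,-0.01,0,0,0,1,-0.015,0,0,0,1,-0.02,0,0,0,1,-0.025,0,0,0]}}

```text
t: 12.05
position: [525.1, -40.2, 68.1]
orientation: [0.0, 0.653, 0.757, 0.0]
ft_force: [-1.2, 2.7, 6.7]
width: 25.7
grip_force: 28.0
```

```bash
python3 -c "
from h import *
go([*g2w(0,22.5),68])
print((np.array([516.9,14.1])-__import__('rig').r.get_obs()['position'][:2]))
f=load('side',True)['img']
cv2.imwrite('pics/e.png',cv2.resize(f[150:240,230:340],(792,600),interpolation=2)[:,:,::-1])"
```

```text
pos [525.1 -40.2  68.1] shift/200 [-0.041  0.     0.   ] roll/.5 0.002 F [-1.2  2.7  6.7] w 25.7 t 12.05
[-8.15841092 54.3307865 ]
```

View pics/e.png

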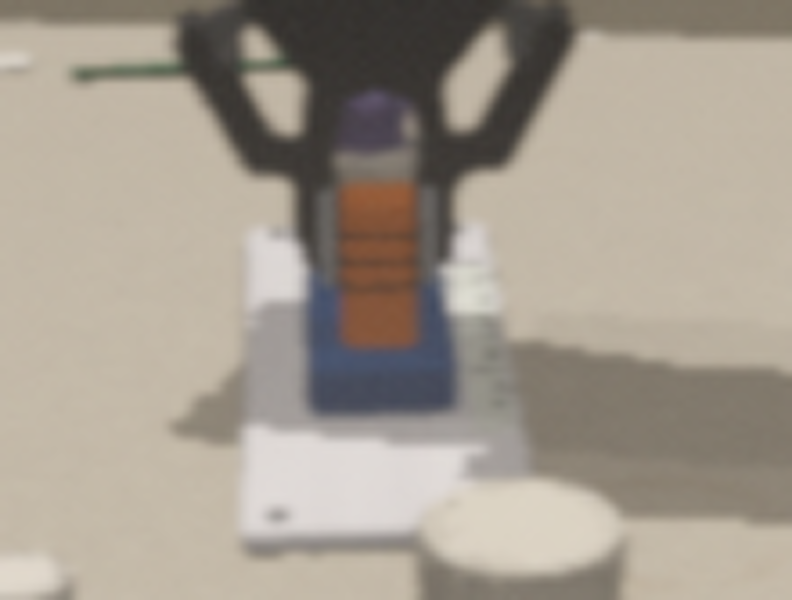

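The jaw has moved 55 mm and the vial is upright behind the grip (cap at (378,120)). From here I take small steps and watch the force.

Call:
{"name": "servo_tool", "arguments": {"commands": [1,-0.005,0,0,0,1,-0.01,0,0,0,1,-0.015,0,0,0,1,-0.015,0,0,0]}}

```text
t: 12.5
position: [525.5, -43.4, 68.1]
orientation: [0.0, 0.653, 0.757, 0.0]
ft_force: [0.1, 1.9, 6.1]
width: 25.5
grip_force: 28.0
```

Call:
{"name": "servo_tool", "arguments": {"commands": [1,-0.005,0,0,0,1,-0.01,0,0,0,1,-0.01,0,0,0]}}

```text
t: 12.8
position: [525.8, -45.3, 68.1]
orientation: [0.0, 0.653, 0.757, 0.0]
ft_force: [0.4, 1.7, 5.5]
width: 25.6
grip_force: 28.0
```

Call:
{"name": "servo_tool", "arguments": {"commands": [1,-0.005,0,0,0,1,-0.01,0,0,0,1,-0.01,0,0,0]}}

```text
t: 13.1
position: [526.1, -47.0, 68.1]
orientation: [0.0, 0.653, 0.757, 0.0]
ft_force: [0.1, 4.0, 6.2]
width: 25.7
grip_force: 28.1
```

Call:
{"name": "servo_tool", "arguments": {"commands": [1,-0.005,0,0,0,1,-0.005,0,0,0]}}

```text
t: 13.3
position: [526.2, -47.9, 68.1]
orientation: [-0.0, 0.653, 0.757, 0.001]
ft_force: [0.2, 4.4, 6.6]
width: 25.8
grip_force: 28.1
```

Call:
{"name": "servo_tool", "arguments": {"commands": [1,-0.005,0,0,0,1,-0.005,0,0,0]}}

```text
t: 13.5
position: [526.4, -48.7, 68.1]
orientation: [-0.0, 0.653, 0.757, 0.001]
ft_force: [-0.0, 6.2, 6.3]
width: 25.8
grip_force: 28.2
```

Call:
{"name": "servo_tool", "arguments": {"commands": [1,-0.005,0,0,0,1,-0.005,0,0,0]}}

```text
t: 13.7
position: [526.5, -49.6, 68.1]
orientation: [-0.0, 0.653, 0.757, 0.001]
ft_force: [-0.4, 7.0, 8.1]
width: 25.7
grip_force: 28.2
```

Run:
```python
from h import *
go([*g2w(0,22.5),68])
t=load('top',True)
cv2.imwrite('pics/f.png',cv2.resize(t['img'][140:240,310:450],(784,560),interpolation=2)[:,:,::-1])
hs=cv2.cvtColor(t['img'],cv2.COLOR_RGB2HSV)[165:215,400:445]; m=((hs[:,:,0]<6)|(hs[:,:,0]>174))&(hs[:,:,1]>120)&(hs[:,:,2]>60);print(np.argwhere(m).mean(0),m.sum())
```

```text
pos [526.5 -49.6  68.1] shift/200 [0.006 0.    0.001] roll/.5 0.003 F [-0.4  7.   8.1] w 25.7 t 13.7
[nan nan] 0<stdin>:5: RuntimeWarning: Mean of empty slice.
  ret = um.true_divide(
```

View pics/f.png

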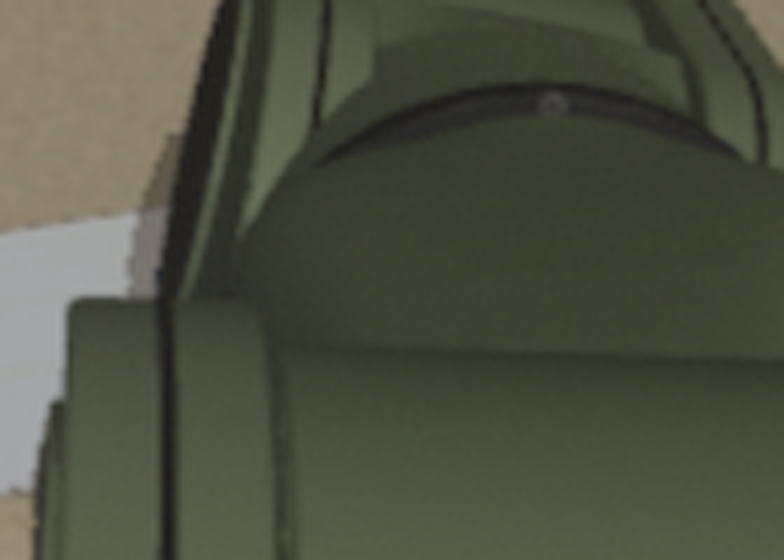

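The arm hides the gauge in the top view, so I'll average the force readings instead.

Call:
{"name": "servo_tool", "arguments": {"commands": [1,0,0,0,0]}}

```text
t: 13.85
position: [526.5, -49.6, 68.1]
orientation: [-0.0, 0.653, 0.757, 0.001]
ft_force: [-0.4, 7.4, 7.7]
width: 25.9
grip_force: 28.2
```

Call:
{"name": "servo_tool", "arguments": {"commands": [1,0,0,0,0]}}

```text
t: 13.95
position: [526.5, -49.6, 68.1]
orientation: [-0.0, 0.653, 0.757, 0.001]
ft_force: [-0.8, 7.0, 7.5]
width: 25.7
grip_force: 28.2
```

Call:
{"name": "servo_tool", "arguments": {"commands": [1,0,0,0,0]}}

```text
t: 14.05
position: [526.5, -49.6, 68.1]
orientation: [-0.0, 0.653, 0.757, 0.001]
ft_force: [0.5, 6.5, 6.5]
width: 25.5
grip_force: 28.2
```

Mean push is about 7 N against about 2.6 N when sliding free, which puts the pad at about 5 mm pressed. The position agrees, giving about 4.7 mm. I'm letting go and retreating.

Call:
{"name": "servo_tool", "arguments": {"commands": [0.6,0,0,0,0,0.4,0,0,0,0,0.2,0,0,0,0,0,0,0,0,0,0,0,0,0,0]}}

```text
t: 14.55
position: [526.2, -50.7, 67.7]
orientation: [0.0, 0.653, 0.757, -0.0]
ft_force: [-0.7, 0.0, -0.7]
width: 85.5
grip_force: 0.0
```

Call:
{"name": "servo_tool", "arguments": {"commands": [0,0,0,0,0,0,0,0,-0.1,0,0,0,0,-0.3,0,0,0,0,-0.5,0,0,0,0,-0.7,0]}}

```text
t: 15.05
position: [526.0, -50.6, 209.3]
orientation: [-0.0, 0.653, 0.757, -0.0]
ft_force: [0.6, -0.2, -0.5]
width: 85.4
grip_force: 0.0
```

Call:
{"name": "servo_tool", "arguments": {"commands": [0,0.2,0,0,0,0,0.4,0,0,0,0,0.6,0,0,0,0,0.8,0,0,0,0,1,0,0,0]}}

```text
t: 15.55
position: [496.5, 148.8, 207.8]
orientation: [0.0, 0.653, 0.757, 0.0]
ft_force: [0.3, -0.3, 0.3]
width: 85.1
grip_force: 0.0
```

Call:
{"name": "servo_tool", "arguments": {"commands": [0,0.2,0,0,0,0,0.3,0,0,0,0,0.4,0,0,0,0,0.4,0,0,0]}}

```text
t: 15.95
position: [484.4, 229.0, 207.5]
orientation: [-0.0, 0.652, 0.758, 0.0]
ft_force: [0.0, -0.6, -0.3]
width: 85.3
grip_force: 0.0
```

Run:
```python
from h import *
go([*g2w(0,22.5),68])
s,t=load('side',True),load('top',True)
a=np.hstack([cv2.resize(s['img'][150:240,240:330],(400,400),interpolation=2),cv2.resize(t['img'][155:235,365:445],(400,400),interpolation=2)])
cv2.imwrite('pics/z.png',a[:,:,::-1])
```

```text
pos [484.4 229.  207.5] shift/200 [-1.403e+00 -1.000e-03  6.960e-01] roll/.5 0.008 F [ 0.  -0.6 -0.3] w 85.3 t 15.95
```

View pics/z.png

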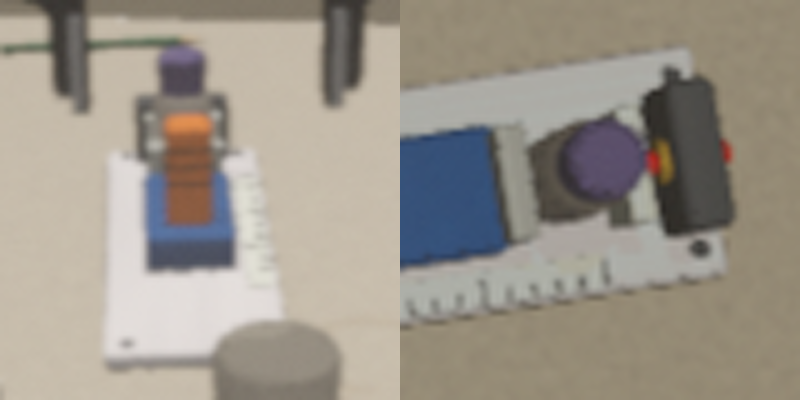

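The vial is upright between jaw and pad. The red pin shows at the post's back (728,152), so the pad is pressed, and the arm is clear.

```bash
python3 -c "
from rig import r
print(r.job_done())"
```

```text
the job is handed in; nothing more can be done
None
```

The job is handed in at about 16 s of the 45 s allowed: the purple-capped vial stands upright between jaw and pad, with the pad pressed about 5 mm (estimated from force and jaw position) before I let go, its red pin still out in the last picture and the arm clear.

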